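# Hold the angle gauge on a stool leg's sprung foot at the splay mark

### The arm

A 7-joint arm with a two-finger parallel gripper is mounted at the origin on the work surface. World frame = base frame: x ahead of the robot, y to its left, z up, the work surface at z = 0. Lengths are in m, angles in rad, forces in N, time in s.
With the tool pointing down it reaches from about 0.4 to 0.85 m from the base axis. Payload 10.4 kg.
Tool frame: the origin (TCP) lies between the finger pads, 19 mm behind the fingertips; this is the grasp point; z points along the fingers, y is the line along which they close (so a half turn about z gives the same grasp; the last joint's range is limited). The gripper opens to 87 mm and grips with 3 to 60 N. Pads are 19 mm wide; open, the fingers measure 117 mm over their backs; the gripper's body (75 mm by 190 mm) begins 51 mm behind the grasp point.
Start: joints at [1.194, 0.332, -0.065, 1.46, 0.022, 1.35, -0.088], TCP at [0.217, -0.586, 0.241] pointing down, gripper open.
Joint ranges: [-2.6, 2.6], [-0.5, 2.12], [-1.47, 1.34], [0.16, 2.42], [-1.27, 4.41], [0.06, 2.06], [-2.6, 2.6]. Speed limits (rad/s): [2.22, 2.22, 2.79, 2.79, 3.14, 3.14, 3.14].

### API

Orientations are given as a unit quaternion [x, y, z, w].
In Python, from bench import monitor, cams, ticket gives the robot as it stands.
- The arm moves only by the shell command python3 -m crank 'ROWS' [OPENING] [FORCE]. ROWS is a JSON object whose one key "steps" holds a list of rows, each a list of 2 entries, a list of its own where there are three numbers: the shift along the world's x, y, z in units of 25 mm (1.0 is 25 mm), then the turn, a rotation vector about the world's x, y, z in units of 5 degrees (1.0 is 5 degrees). In form: {"steps": [[[x, y, z], [ax, ay, az]], ...]}. A call has 1 to 10 rows; each row shifts and turns the commanded pose from where the row before left it; what a row does not reach is not made up. A row lasts 1/12 s, in which the tool goes at most 41.7 mm and 7.16 degrees, less where a joint would pass 70% of its speed; a pose out of reach is approached as far as the arm can. A call is refused whole if a number of a shift passes 1 or a number of a turn 1, either way. A call with a gripper value outside its range is refused whole. OPENING is the finger opening in mm, from 0 to 87, set as the call begins (- or left out, the last holds). The fingers move at their own pace and stop on an object; FORCE is the grip in N (left out, the last holds). Time passes only in rows, so rows that do not move let the fingers close. It gives the time, the measured TCP pose, the force, the opening and the grip force at its end, in the units of the state.
- monitor.read_state(): the state, without advancing time (a new reading comes with each control period).
- cams.camera(name): name is "scene" or "top" or "wrist"; returns a dict with "pixels" (400x640x3 uint8, blue, green, red), "z_map" (400x640 float32, m along the optical axis (not along the pixel's ray), 0 where there is no reading), "vfov" (degrees; the focal length in pixels is half the picture's height over the tangent of half this angle, whatever the lens; pixels are square), "cx", "cy" (the principal point, pixels), "k1" (the pictures are not rectified: a ray, as slopes to the right and down, at radius r is drawn at 1 + k1 r^2 times it, then the intrinsics apply), "T" (4x4, takes a point from camera to world coordinates). Camera axes: x right, y up, looking along -z (the intrinsics and any distortion apply to the point x, -y, -z); pixel columns grow to the right and rows downward; lengths in m; the calibration is good to about 2 mm. A picture is of the moment at which its call begins.
- ticket.close_job(): hands the job in; it is judged then, once.
The state is a dict: "time": time; "joint_positions": joint angles; "joint_vel": joint speeds; "joint_torque": joint torques, N m; "ee_pos": TCP position; "eef_rot": TCP orientation; "ft_force": force on the tool from outside, world axes, zero at the start; "torque": the same for the moment, N m; "width": finger opening in m; "grip_force": force on a finger pad.
Only numpy, scipy, OpenCV 4.12 (cv2) and the standard library are available. Lean on these libraries where they do the work, as an engineer would, in place of code of your own. Each camera call takes 0.05 s, during which the arm holds its last target. There are 200 camera calls.

### The job

Pick up the angle gauge by its wooden handle, set it level on the domed steel foot of the stool-leg offcut and press that sprung foot down to its stop. Then rock the gauge sideways on the dome until its swinging pointer settles on the red mark, and finish while still holding the gauge there, the foot pressed fully down by the gauge alone. Leave the other things on the table where they are.

Things in the scene. Friction and masses are not known exactly. Their poses are not given: they have to be found in the camera images.
- gauge: Angle gauge, 0.35 kg, on the table. Origin: centre of its foot's underside; z up, x normal to the white dial (seen from world +x, yaw within 0.35 rad), y along its width. Aluminium foot 46 (x) x 170 (y) x 10 mm; blue-rimmed dial housing 24 x 162 mm, z = 10 to 128 mm; wooden handle post 22 (x) x 30 (y) mm, z = 128 to 185 mm, centred over the foot.
- gauge_grip (a point): Point on the axis of the gauge's wooden handle post, 159 mm above the underside of the foot, 26 mm below the post's top: a good height for the TCP. Axes as gauge.
- pointer (a joint): Angle (rad) of the black swinging pointer about the gauge's x, pivot 112 mm above the foot's underside; 0 = hanging to the middle of the foot, positive = lower tip swung towards the gauge's +y. A free pendulum, settling in about 1 s: with the gauge rolled by r about its own x (right hand) it settles at -r.
- mark (a joint): Angle (rad) of the red mark on the dial, same pivot, zero and sign as pointer; between 0.18 and 0.38 and stays put on the dial. The pointer is on the mark when both values are equal, that is with the gauge rolled about its own x by minus this value.
- pointer_tip (a point): Lower tip of the black pointer, 84 mm from the pivot; its z axis runs along the pointer, from tip to pivot.
- mark_tip (a point): Centre of the red mark, a tab 11 mm wide and 30 mm long, 82 mm from the pivot; its z axis points to the pivot.
- leg: Offcut of a turned wooden stool leg, standing foot up, fixed to the table. Origin: centre of the underside of its base block, 90 x 90 x 22 mm; the round leg (up to 48 mm thick) ends 75 mm above the table, with the steel foot on top of it.
- glide (a joint): Travel (m) of the steel foot into the leg: 0 = sprung fully out, 0.010 = pressed down to its hard stop. The spring takes 3 N to start and 7 N at the stop; it springs back when released.
- glide_top (a point): Top of the steel foot's dome, on the axis of the leg: 107 mm above the table when out, 97 mm when at its stop; it moves with the foot. The foot is a 28 mm thick upright rod ending in a half ball of 14 mm radius, so the ball's centre is 14 mm below this point.
- sanding_block: Cork sanding block 90 x 45 x 35 mm (origin: centre of its underside). Bystander.
- paint_tin: Closed round paint tin, 100 mm across, 130 mm tall (origin: centre of its underside). Bystander.
- tin_lid: Lilac lid lying flat, 100 mm across, 12 mm high (origin: centre of its underside). Bystander.
- brush: Paint brush lying on the table. Bystander.
- tile: Ceramic tile 100 x 100 x 8 mm lying flat (origin: centre of its underside). Bystander.
- rail_offcut: Square wooden rail offcut 160 x 28 x 28 mm lying flat (origin: centre of its underside). Bystander.
- spanner: Steel spanner lying on the table. Bystander.
There are look-alikes about, which are no part of the job. What is shaped like the gauge but green is not meant.

How it is judged:
By the outcome, as a careful person would: the job done as asked, in the order asked, and still so for the second after the job is handed in, while the arm keeps its last pose, push and grip.
It also fails if it takes over 45 s, if anything falls off the work surface, if the arm or the gripper's body presses on something with over 40 N, if the wrist force passes 120 N, or if a joint passes its speed limit or range.

## Working session

There is one attempt and no reset: what is moved stays moved. The work goes in short steps, Python scripts to look and compute and a shell command to move; the robot and the scene stay as the last step left them, time stands still between calls to the robot, and variables do not carry over. Pictures are saved under pics/ and viewed, at most 10 in all, crops included, and the job is handed in when it is done.

```bash
ls; mkdir -p pics; cat > h.py <<'E'
import numpy as np, cv2
from bench import monitor, cams, ticket
def cam(n):
    d=cams.camera(n); d['f']=200/np.tan(np.radians(d['vfov'])/2); return d
def ray(d,u,v):
    K=np.array([[d['f'],0,d['cx']],[0,d['f'],d['cy']],[0,0,1.]])
    p=cv2.undistortPoints(np.array([[[u,v]]],float),K,np.array([d['k1'],0,0,0,0.]) )[0,0]
    T=np.array(d['T']); return T[:3,3], T[:3,:3]@np.array([p[0],-p[1],-1])
def plane(d,u,v,z):
    o,r=ray(d,u,v); return o+r*(z-o[2])/r[2]
def dep(d,u,v):
    o,r=ray(d,u,v); return o+r*float(d['z_map'][int(round(v)),int(round(u))])
E
python3 - <<'E'
from h import *
for n in ['scene','top']:
    d=cam(n); cv2.imwrite(f'pics/{n}0.png',d['pixels']); print(n,d['f'],d['cx'],d['cy'],d['k1'],np.round(d['T'],3).tolist())
s=monitor.read_state(); print(s)
E
```

```text
pics
scene 464.4657350985387 313.4928147861075 199.3092305808962 -0.07427629157413146 [[-0.25, -0.763, 0.596, 1.406], [0.968, -0.186, 0.167, 0.229], [-0.016, 0.619, 0.786, 1.193], [0.0, 0.0, 0.0, 1.0]]
top 384.99492085110353 323.8617424188493 197.69494178105978 -0.06330040012926655 [[0.004, 0.991, -0.132, 0.381], [-1.0, 0.003, -0.004, -0.003], [-0.003, 0.132, 0.991, 1.356], [0.0, 0.0, 0.0, 1.0]]
{'time': 0.1, 'joint_positions': array([ 1.19444715,  0.33276196, -0.06469598,  1.46084308,  0.02161426,
        1.34990074, -0.08849877]), 'joint_vel': array([ 0.00042171, -0.00034368, -0.00050215, -0.00141331, -0.00047366,
       -0.00057231, -0.00075015]), 'joint_torque': array([ 1.35748938e-03, -6.24550009e+01,  2.46192893e-02, -3.90719032e+01,
       -6.16298849e-02,  3.66801862e-02,  1.72064978e-05]), 'ee_pos': array([ 0.21639257, -0.58600672,  0.24056946]), 'eef_rot': array([ 9.84396531e-01,  1.75963345e-01, -1.41771289e-04, -5.91893400e-04]), 'ft_force': array([ 0.18115056,  0.41887227, -0.1375605 ]), 'torque': array([ 0.00203595, -0.00447731,  0.02013241]), 'grip_force': 0.0, 'width': 0.0873261849572549}
```

View pics/scene0.png

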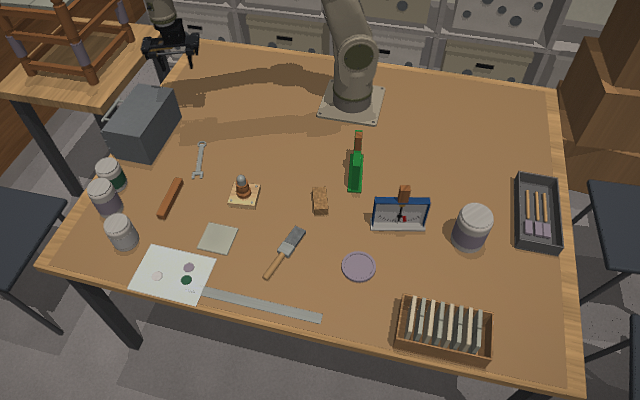

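View pics/top0.png

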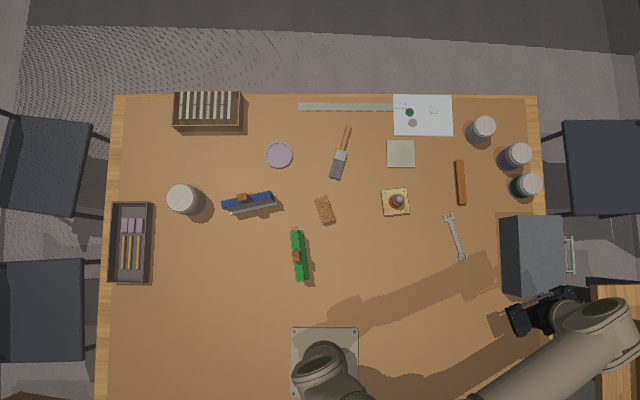

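Scene picture: the blue gauge is at about (402,212), the leg at (243,190), and the green look-alike at (356,165). In the top picture the gauge is at (247,203) and the leg at (397,202). Next I measure the poses.

```bash
cat >> h.py <<'E'
def cloud(d):
    v,u=np.mgrid[0:400,0:640]
    K=np.array([[d['f'],0,d['cx']],[0,d['f'],d['cy']],[0,0,1.]])
    p=cv2.undistortPoints(np.stack([u.ravel(),v.ravel()],1).astype(float)[:,None],K,np.array([d['k1'],0,0,0,0.]))[:,0]
    T=np.array(d['T']); z=d['z_map'].ravel()
    P=np.stack([p[:,0]*z,-p[:,1]*z,-z],1)@T[:3,:3].T+T[:3,3]
    return P.reshape(400,640,3)
E
python3 - <<'E'
from h import *
for n,box,lb in [('scene',(360,170,440,240),(220,165,270,215)),('top',(210,180,290,225),(375,180,420,225))]:
    d=cam(n);P=cloud(d);im=d['pixels'];hsv=cv2.cvtColor(im,cv2.COLOR_BGR2HSV)
    x0,y0,x1,y1=box;p=P[y0:y1,x0:x1];h=hsv[y0:y1,x0:x1]
    m=(p[...,2]>0.012)&(p[...,2]<.25)
    blue=m&(h[...,0]>100)&(h[...,0]<130)&(h[...,1]>120)
    q=p[blue]; r=cv2.minAreaRect(q[:,:2].astype(np.float32)*1000);print(n,'blue rect',r,'z',q[:,2].min(),q[:,2].max())
    top=m&(p[...,2]>.118)&(p[...,2]<.135)&blue;q=p[top];
    if len(q)>5: print('rim top',cv2.minAreaRect(q[:,:2].astype(np.float32)*1000), np.round(np.percentile(q[:,2],[5,50,95]),4))
    ht=m&(p[...,2]>.179);q=p[ht];
    if len(q)>3:print('handle top',len(q),q.mean(0),cv2.minAreaRect(q[:,:2].astype(np.float32)*1000),q[:,2].max())
    if n=='scene':
        w=m&(h[...,1]<60)&(h[...,2]>120)&(p[...,2]>.02)&(p[...,2]<.12);q=p[w];c=np.linalg.lstsq(np.c_[q[:,1:],np.ones(len(q))],q[:,0],rcond=None)[0];print('dial plane x=',c,len(q))
    x0,y0,x1,y1=lb;p=P[y0:y1,x0:x1]
    q=p[(p[...,2]>.088)&(p[...,2]<.12)];
    A=np.c_[2*q,np.ones(len(q))];s=np.linalg.lstsq(A,(q**2).sum(1),rcond=None)[0];print('dome',len(q),q.mean(0),q[:,2].max(),'sphere',s[:3],np.sqrt(s[3]+(s[:3]**2).sum()))
    q=p[(p[...,2]>.018)&(p[...,2]<.026)];print('base',cv2.minAreaRect(q[:,:2].astype(np.float32)*1000))
    if n=='scene':
        c=im[160:240,360:450];cv2.imwrite('pics/g1.png',cv2.resize(c,None,fx=7,fy=7,interpolation=cv2.INTER_CUBIC))
E
```

```text
scene blue rect ((539.5663452148438, 253.64093017578125), (28.267698287963867, 160.8311309814453), 13.22864818572998) z 0.012803613035031747 0.13272778178777167
rim top ((539.9827880859375, 254.1410369873047), (27.52773094177246, 159.2364501953125), 12.035552978515625) [0.1233 0.1269 0.1302]
handle top 76 [0.54076282 0.25486291 0.18369242] ((539.3438720703125, 254.82333374023438), (25.94831085205078, 30.46137046813965), 14.492569923400879) 0.19102507708016847
dial plane x= [-0.22367895  0.02915112  0.58916219] 10
dome 66 [ 0.55241745 -0.24613025  0.09844068] 0.10886465893539854 sphere [ 0.54900675 -0.24782288  0.09452559] 0.012137388988567623
base ((547.4033203125, -247.46629333496094), (94.18228912353516, 90.92903900146484), 6.143669605255127)
top blue rect ((538.1040649414062, 255.2407684326172), (19.1630916595459, 157.461669921875), 12.43541431427002) z 0.1228803951912536 0.1320620685269609
rim top ((538.1040649414062, 255.2407684326172), (19.1630916595459, 157.461669921875), 12.43541431427002) [0.1248 0.1292 0.1314]
handle top 72 [0.53914287 0.25313186 0.18491462] ((539.9411010742188, 253.24679565429688), (22.682430267333984, 29.42709732055664), 13.945237159729004) 0.18972956165444343
dome 58 [ 0.54578124 -0.24481011  0.10268344] 0.11036193699670571 sphere [ 0.54705544 -0.24631924  0.09640077] 0.012428453967807595
base ((547.0634155273438, -246.495361328125), (89.49651336669922, 90.5180892944336), 6.263956546783447)
```

View pics/g1.png

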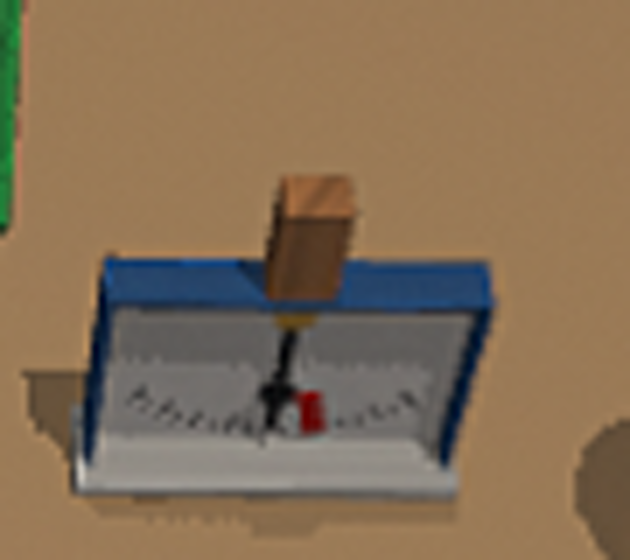

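The crop shows the gauge upright. The red mark at crop (312,412) is right of the pointer tip, on the +y side as expected. I get gauge ≈ (0.539, 0.254) with yaw ≈ 0.22, and leg ≈ (0.547, -0.247). Next I move towards the gauge with the gripper open.

```bash
python3 -m crank '{"steps": [[[0.6,0.8,0.4],[0,0,0]],[[0.8,1,0.4],[0,0,0]],[[0.8,1,0.4],[0,0,0]],[[0.8,1,0.4],[0,0,0]],[[0.8,1,0.4],[0,0,-0.5]],[[0.8,1,0],[0,0,-0.5]],[[0.8,1,0],[0,0,-0.5]],[[0.8,1,0],[0,0,0]],[[0.8,1,0],[0,0,0]],[[0.8,1,0],[0,0,0]]]}' 87 40
python3 -m crank '{"steps": [[[0.8,1,0],[0,0,0]],[[0.8,1,0],[0,0,0]],[[0.8,1,0],[0,0,0]],[[0.8,1,0],[0,0,0]],[[0.8,1,0],[0,0,0]],[[0.8,1,0],[0,0,0]],[[0.8,1,0],[0,0,0]],[[0.6,1,0],[0,0,0]],[[0.6,1,0],[0,0,0]],[[0.6,1,0],[0,0,0]]]}'
python3 - <<'E'
from h import *
from scipy.spatial.transform import Rotation as R
s=monitor.read_state();d=cam('wrist');T=np.array(d['T']);A=np.eye(4);A[:3,:3]=R.from_quat(s['eef_rot']).as_matrix();A[:3,3]=s['ee_pos'];print(s['time'],A.round(3),d['f']);print((np.linalg.inv(A)@T).round(3))
E
```

```text
time: 1.03
ee_pos: [0.4122, -0.3399, 0.2913]
eef_rot: [0.994, 0.111, -0.0, 0.0]
ft_force: [0.8, 0.4, -0.8]
width: 0.0874
grip_force: 0.0
time: 1.87
ee_pos: [0.5971, -0.09, 0.2911]
eef_rot: [0.994, 0.111, -0.0, 0.0]
ft_force: [-0.1, -0.2, -0.7]
width: 0.087
grip_force: 0.0
1.8667 [[ 0.975  0.221 -0.     0.597]
 [ 0.221 -0.975 -0.    -0.09 ]
 [-0.    -0.    -1.     0.291]
 [ 0.     0.     0.     1.   ]] 322.9462217276047
[[ 0.001  0.97   0.243  0.066]
 [ 1.    -0.001 -0.002  0.001]
 [-0.001  0.243 -0.97  -0.145]
 [ 0.     0.     0.     1.   ]]
```

```bash
python3 -m crank '{"steps": [[[0.1,1,0],[0,0,0]],[[0.1,1,0],[0,0,0]],[[0.1,1,0],[-0.1,0.5,0]],[[0.1,1,0],[-0.1,0.5,0]],[[0.1,1,0],[-0.1,0.5,0]],[[0.1,1,0],[-0.1,0.5,0]],[[0.1,1,0],[-0.1,0.5,0]],[[0.1,1,0],[-0.1,0.5,0]],[[0.1,1,0],[-0.1,0.5,0]],[[0.1,1,0],[-0.1,0.5,0]]]}'
python3 -m crank '{"steps": [[[0.1,1,-0.2],[-0.1,0.5,0]],[[0.1,1,-0.3],[-0.1,0.5,0]],[[0.1,1,-0.3],[-0.1,0.5,0]],[[0,1,-0.3],[-0.1,0.5,0]],[[0,0.8,-0.3],[-0.2,0.5,0]],[[0,0,-0.2],[-0.2,0.5,0]],[[0,0,0],[0,0,0]],[[0,0,0],[0,0,0]]]}'
python3 - <<'E'
from h import *
d=cam('wrist');cv2.imwrite('pics/w1.png',d['pixels']); np.savez('w1.npz',**{k:d[k] for k in d})
E
```

```text
time: 2.75
ee_pos: [0.6216, 0.1595, 0.2911]
eef_rot: [0.978, 0.109, -0.178, 0.016]
ft_force: [1.0, 0.3, 0.4]
width: 0.0872
grip_force: 0.0
time: 3.42
ee_pos: [0.6106, 0.2337, 0.2392]
eef_rot: [0.956, 0.103, -0.274, 0.029]
ft_force: [-0.1, -0.1, 0.5]
width: 0.0869
grip_force: 0.0
```

View pics/w1.png

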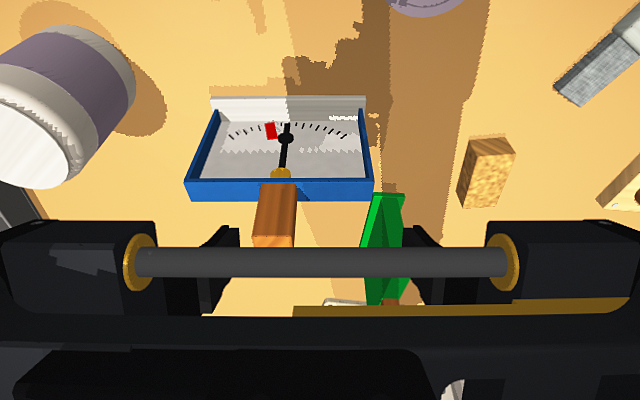

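The wrist view shows the dial clearly: red mark at (271,130), pointer from the pivot (280,173) to its tip (287,124), and blue rim from (185,190) to (374,190). I compute the angles by casting rays onto the dial plane.

```bash
python3 - <<'E'
from h import *
d=dict(np.load('w1.npz'));d={k:(v if v.ndim else float(v)) for k,v in d.items()}
P=cloud(d);im=d['pixels'];hsv=cv2.cvtColor(im,cv2.COLOR_BGR2HSV)
H,S,V=hsv[...,0],hsv[...,1],hsv[...,2]
box=np.zeros((400,640),bool);box[85:205,175:385]=1
red=box&((H<8)|(H>172))&(S>180)&(V>120)&(np.arange(400)[:,None]<145)
v,u=np.nonzero(red);print('red',len(u),u.mean(),v.mean(), np.median(P[red],0))
wh=box&(S<40)&(V>150);wh[:125]=0;q=P[wh];
blue=box&(H>100)&(H<130)&(S>120)
b=P[blue&(P[...,2]>.12)&(P[...,2]<.135)];r=cv2.minAreaRect(b[:,:2].astype(np.float32)*1000);print('rim',r,b[:,2].max())
yaw=.218
for _ in range(3):
    ex=np.array([np.cos(yaw),np.sin(yaw)]);ey=np.array([-ex[1],ex[0]])
    q2=q[:,:2]@ex;m=abs(q2-np.median(q2))<.006
    c=np.polyfit(q[m][:,:2]@ey,q2[m],1);yaw-=np.arctan(c[0])
print('yaw dial',yaw,np.median(q2))
hw=box&(H<20)&(S>90)&(P[...,2]>.178)&(P[...,2]<.2);b=P[:260][hw[:260]]
hm=(P[...,2]>.18)&(P[...,2]<.19);hm[:, :240]=0;hm[:,310:]=0;hm[:225]=0;hm[250:]=0;print('handle top',P[hm].mean(0),hm.sum())
yaw=.22;g=np.array([.539,.254]);ex=np.array([np.cos(yaw),np.sin(yaw),0]);ey=np.array([-ex[1],ex[0],0])
lx=(P-np.r_[g,0])@ex
print('lx dial',np.percentile(lx[wh],[10,50,90]),'red',np.median(lx[red]))
def on(uu,vv,l):
    o,rr=ray(d,uu,vv);t=(l-(o-np.r_[g,0])@ex)/(rr@ex);p=o+t*rr-np.r_[g,0];return np.array([p@ey,p[2]])
blk=box&(V<60);blk[:123]=0;blk[172:]=0;blk[:,:274]=0;blk[:,:]&=(np.arange(640)<295)
for l in (np.median(lx[red]),):
    for rows in [(red.nonzero())]:
        pts=np.array([on(a,b_,l) for b_,a in zip(*rows)]);print('red loc',pts.mean(0),pts.min(0),pts.max(0))
    pv=on(280,173,l);print('pivot guess',pv)
    pts=np.array([on(a,b_,l) for b_,a in zip(*blk.nonzero())]);print('pointer',pts.mean(0),np.polyfit(pts[:,1],pts[:,0],1),pts.min(0),pts.max(0))
    for e in ((187,195),(371,195),(191,178),(371,180)): print(e,dep(d,*e))
E
```

```text
red 160 270.6875 130.8625 [0.53425344 0.2705705  0.03591839]
rim ((539.904296875, 253.83396911621094), (25.585773468017578, 161.641845703125), 13.091076850891113) 0.13166320100085155
yaw dial 0.22120044706861325 0.5777722339900184
handle top [0.54656785 0.25467692 0.18503299] 681
lx dial [-0.00439948 -0.00382016 -0.00321882] red -0.0010890975391870577
red loc [0.01718938 0.03564845] [0.00914724 0.01866656] [0.02486892 0.05056473]
pivot guess [0.00121727 0.10380875]
pointer [0.00062534 0.05823829] [-0.00539834  0.00093973] [-0.00767483  0.02075733] [0.00842978 0.09533112]
(187, 195) [0.37468226 0.37860446 0.00174158]
(371, 195) [0.55317401 0.17498111 0.13038571]
(191, 178) [0.53509259 0.32915016 0.12509967]
(371, 180) [0.56829025 0.17988318 0.12824323]
```

```bash
cat >> h.py <<'E'
from scipy.spatial.transform import Rotation as R
def todo(pos,roll=0,yaw=.22,pitch=0):
    s=monitor.read_state();t=R.from_euler('ZYX',[yaw,pitch,roll])*R.from_quat([1,0,0,0])
    print('t',round(s['time'],2),'shift',((np.array(pos)-s['ee_pos'])/.025).round(2),'turn',(np.degrees((t*R.from_quat(s['eef_rot']).inv()).as_rotvec())/5).round(2),'F',np.round(s['ft_force'],1),'w',round(s['width'],4),s['grip_force'])
E
python3 -c "
from h import *
todo([.5395,.2542,.255])"
```

```text
t 3.47 shift [-2.86  0.83  0.59] turn [ 1.36 -6.24  0.05] F [-0.   0.   0.9] w 0.0867 0.0
```

```bash
python3 -m crank '{"steps": [[[0,0,0.2],[0.17,-0.78,0]],[[-0.3,0.1,0.2],[0.17,-0.78,0]],[[-0.4,0.1,0.2],[0.17,-0.78,0]],[[-0.4,0.1,0],[0.17,-0.78,0]],[[-0.4,0.1,0],[0.17,-0.78,0]],[[-0.4,0.1,0],[0.17,-0.78,0]],[[-0.4,0.1,0],[0.17,-0.78,0]],[[-0.4,0.13,0],[0.17,-0.78,0.05]],[[-0.16,0.2,0],[0,0,0]],[[0,0,0],[0,0,0]]]}'
python3 -c "
from h import *
todo([.5395,.2542,.159])"
```

```text
time: 4.3
ee_pos: [0.5382, 0.2583, 0.2575]
eef_rot: [0.994, 0.111, 0.001, -0.002]
ft_force: [0.7, 0.6, -0.7]
width: 0.0872
grip_force: 0.0
t 4.3 shift [ 0.05 -0.17 -3.94] turn [-0.04  0.02 -0.04] F [ 0.7  0.6 -0.7] w 0.0872 0.0
```

```bash
python3 -m crank '{"steps": [[[0.05,-0.17,-0.6],[-0.04,0.02,-0.04]],[[0,0,-0.8],[0,0,0]],[[0,0,-0.8],[0,0,0]],[[0,0,-0.8],[0,0,0]],[[0,0,-0.6],[0,0,0]],[[0,0,-0.3],[0,0,0]],[[0,0,0],[0,0,0]]]}'
python3 -c "
from h import *
todo([.5395,.2542,.159])"
python3 -m crank '{"steps": [[[0,0,0],[0,0,0]],[[0,0,0],[0,0,0]],[[0,0,0],[0,0,0]],[[0,0,0],[0,0,0]],[[0,0,0],[0,0,0]],[[0,0,0],[0,0,0]],[[0,0,0],[0,0,0]],[[0,0,0],[0,0,0]]]}' 20 55
python3 -c "
from h import *
todo([.5395,.2542,.159])"
```

```text
time: 4.88
ee_pos: [0.5408, 0.2522, 0.1562]
eef_rot: [0.994, 0.108, -0.003, 0.001]
ft_force: [-0.1, -0.1, 0.5]
width: 0.0869
grip_force: 0.0
t 4.88 shift [-0.05  0.08  0.11] turn [ 0.04 -0.06  0.04] F [-0.1 -0.1  0.5] w 0.0869 0.0
time: 5.55
ee_pos: [0.5404, 0.253, 0.1577]
eef_rot: [0.994, 0.108, -0.001, 0.001]
ft_force: [-0.9, -1.3, 0.2]
width: 0.0419
grip_force: 0.0
t 5.55 shift [-0.04  0.05  0.05] turn [ 0.02 -0.03  0.03] F [-0.9 -1.3  0.2] w 0.0419 0.0
```

```bash
python3 -m crank '{"steps": [[[0,0,0],[0,0,0]],[[0,0,0],[0,0,0]],[[0,0,0],[0,0,0]],[[0,0,0],[0,0,0]],[[0,0,0],[0,0,0]]]}' 0 55
python3 -m crank '{"steps": [[[0,0,0.3],[0,0,0]],[[0,0,0.5],[0,0,0]],[[0,0,0.7],[0,0,0]],[[0,0,0.5],[0,0,0]],[[0,0,0.4],[0,0,0]],[[0,0,0],[0,0,0]]]}'
python3 - <<'E'
from h import *
todo([.547,-.247,.28])
d=cam('scene');P=cloud(d);cv2.imwrite('pics/s2.png',cv2.resize(d['pixels'][130:240,340:460],None,fx=5,fy=5,interpolation=cv2.INTER_CUBIC))
E
```

```text
time: 5.97
ee_pos: [0.5403, 0.2532, 0.1575]
eef_rot: [0.994, 0.109, -0.002, 0.001]
ft_force: [-0.8, 3.2, -1.0]
width: 0.0296
grip_force: 55.0
time: 6.47
ee_pos: [0.5415, 0.2533, 0.2206]
eef_rot: [0.994, 0.108, 0.0, -0.0]
ft_force: [0.2, 2.2, -4.3]
width: 0.0297
grip_force: 55.0
t 6.47 shift [  0.22 -20.01   2.38] turn [-0.    0.01  0.03] F [ 0.2  2.2 -4.3] w 0.0297 54.969021677970886
```

View pics/s2.png

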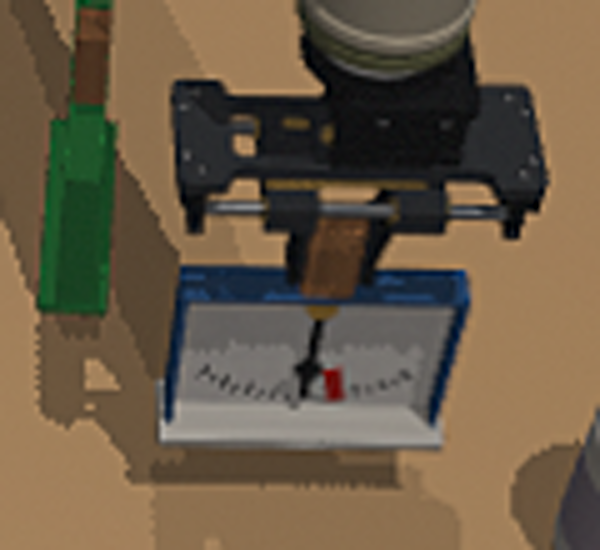

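The picture shows the gauge held level in the fingers, with the pointer at about (305,390) and the mark at (333,383) in the crop. Next I carry it over to the leg.

```bash
python3 -m crank '{"steps": [[[0,0,0.6],[0,0,0]],[[0,-0.2,0.8],[0,0,0]],[[0,-0.5,0.8],[0,0,0]],[[0.02,-0.8,0.3],[0,0,0]],[[0.02,-1,0],[0,0,0]],[[0.02,-1,0],[0,0,0]],[[0.02,-1,0],[0,0,0]],[[0.02,-1,0],[0,0,0]],[[0.02,-1,0],[0,0,0]],[[0.02,-1,0],[0,0,0]]]}'
python3 -m crank '{"steps": [[[0.02,-1,0],[0,0,0]],[[0.02,-1,0],[0,0,0]],[[0.02,-1,0],[0,0,0]],[[0.02,-1,0],[0,0,0]],[[0.02,-1,0],[0,0,0]],[[0.02,-1,0],[0,0,0]],[[0,-1,0],[0,0,0]],[[0,-1,0],[0,0,0]],[[0,-1,0],[0,0,0]],[[0,-1,0],[0,0,0]]]}'
python3 -m crank '{"steps": [[[0,-0.9,0],[0,0,0]],[[0,-0.7,0],[0,0,0]],[[0,-0.5,0],[0,0,0]],[[0,-0.3,0],[0,0,0]],[[0,-0.1,0],[0,0,0]],[[0,0,0],[0,0,0]],[[0,0,0],[0,0,0]]]}'
python3 -c "
from h import *
todo([.5480,-.2470,.27])"
```

```text
time: 7.35
ee_pos: [0.5434, 0.064, 0.2791]
eef_rot: [0.994, 0.108, -0.002, 0.001]
ft_force: [0.6, 0.2, -4.5]
width: 0.0294
grip_force: 55.0
time: 8.18
ee_pos: [0.5464, -0.1857, 0.2791]
eef_rot: [0.994, 0.108, -0.002, 0.001]
ft_force: [-0.3, -0.3, -5.2]
width: 0.0297
grip_force: 55.0
time: 8.77
ee_pos: [0.5473, -0.2458, 0.2799]
eef_rot: [0.994, 0.109, -0.001, 0.0]
ft_force: [-0.2, 0.5, -4.0]
width: 0.0297
grip_force: 55.0
t 8.77 shift [ 0.03 -0.05 -0.4 ] turn [ 0.01 -0.03  0.02] F [-0.2  0.5 -4. ] w 0.0297 54.96916774660349
```

```bash
cat >> h.py <<'E'
def dial(save=None,roll=0.,pos=None,yaw=.22,l=-.001,up=8):
    """scene view: red mark + pointer in gauge frame; pos = foot underside centre"""
    d=cam('scene');P=cloud(d);im=d['pixels'];hsv=cv2.cvtColor(im,cv2.COLOR_BGR2HSV);H,S,V=[hsv[...,i].astype(int) for i in range(3)]
    Q=R.from_euler('ZX',[yaw,roll]).as_matrix();L=(P-pos)@Q
    dom=(abs(L[...,1])<.08)&(L[...,2]>.01)&(L[...,2]<.115)&(abs(L[...,0])<.02)
    red=dom&((H<9)|(H>170))&(S>130)&(V>70)&(L[...,2]<.06)
    def on(u,v):
        o,r=ray(d,u,v);o=(o-pos)@Q;r=r@Q;return (o+r*(l-o[0])/r[0])[1:]
    def loc(m,w=None):
        v,u=np.nonzero(m);return np.array([on(a,b) for a,b in zip(u,v)])
    out={}
    pr=loc(red);blk=dom&(V<60)&(L[...,2]<.1)&(L[...,2]>.02);blk&=abs(L[...,1])<.05
    pb=loc(blk)
    blue=(H>100)&(H<130)&(S>120)&(abs(L[...,1])<.1)&(abs(L[...,0])<.03)&(L[...,2]>.12)&(L[...,2]<.135)
    b=P[blue];print('rim centre local',np.round((L[blue].min(0)+L[blue].max(0))/2,4),'rim slope dz/dy',np.round(np.polyfit(L[blue][:,1],L[blue][:,2],1)[0],4))
    print('red n',len(pr),pr.mean(0).round(4),'ang',np.arctan2(pr[:,0].mean(),.112-pr[:,1].mean()).round(4))
    if len(pb)>3: print('black n',len(pb),pb.mean(0).round(4),'ang',np.arctan2(pb[:,0].mean(),.112-pb[:,1].mean()).round(4))
    if save:
        c=np.argwhere(red).mean(0).astype(int);c=im[c[0]-50:c[0]+35,c[1]-50:c[1]+50];cv2.imwrite(save,cv2.resize(c,None,fx=up,fy=up*.85,interpolation=cv2.INTER_CUBIC))
    return d,P
E
python3 - <<'E'
from h import *
s=monitor.read_state();p=np.array(s['ee_pos'])-[0,0,.1577]
d,P=dial(None,0,p)
q=P[150:230,220:275].reshape(-1,3);
E
```

```text
rim centre local [-0.0002  0.0003  0.1269] rim slope dz/dy -0.0049
red n 23 [0.0184 0.0345] ang 0.2325
black n 46 [0.0014 0.0561] ang 0.0253
```

```bash
python3 -m crank '{"steps": [[[0.03,-0.05,-0.2],[0,0,0]],[[0,0,-0.2],[0,0,0]],[[0,0,-0.1],[0,0,0]],[[0,0,-0.1],[0,0,0]],[[0,0,-0.1],[0,0,0]],[[0,0,0],[0,0,0]]]}'
```

```text
time: 9.32
ee_pos: [0.5477, -0.2481, 0.2624]
eef_rot: [0.994, 0.109, -0.002, 0.001]
ft_force: [-0.5, 2.0, -0.9]
width: 0.0296
grip_force: 55.0
```

```bash
python3 -m crank '{"steps": [[[0,0,-0.1],[0,0,0]],[[0,0,-0.1],[0,0,0]],[[0,0,-0.1],[0,0,0]],[[0,0,-0.05],[0,0,0]],[[0,0,0],[0,0,0]]]}'
python3 -c "
from h import *
todo([.5480,-.2470,.2547])"
```

```text
time: 9.73
ee_pos: [0.5478, -0.2483, 0.2542]
eef_rot: [0.994, 0.108, -0.001, 0.001]
ft_force: [-1.9, 0.8, 2.5]
width: 0.0295
grip_force: 55.0
t 9.73 shift [0.01 0.05 0.02] turn [ 0.02 -0.03  0.03] F [-1.9  0.8  2.5] w 0.0295 54.966612146236
```

```bash
python3 -m crank '{"steps": [[[0,0.05,-0.05],[0,0,0]],[[0,0,-0.05],[0,0,0]],[[0,0,0],[0,0,0]],[[0,0,0],[0,0,0]],[[0,0,0],[0,0,0]]]}'
python3 - <<'E'
from h import *
s=monitor.read_state();print(s['ee_pos'],s['ft_force'])
d,P=dial('pics/d3.png',0,np.array([s['ee_pos'][0],s['ee_pos'][1],.097]))
E
```

```text
time: 10.15
ee_pos: [0.548, -0.2479, 0.2538]
eef_rot: [0.994, 0.108, -0.0, 0.002]
ft_force: [-4.5, 1.4, 16.7]
width: 0.03
grip_force: 55.0
[ 0.54801074 -0.24792117  0.2537818 ] [-4.46983906  1.43113831 16.73242773]
rim centre local [-0.0003  0.0008  0.1271] rim slope dz/dy -0.0014
red n 21 [0.0177 0.0339] ang 0.2225
black n 40 [-0.0013  0.0566] ang -0.0237
```

View pics/d3.png

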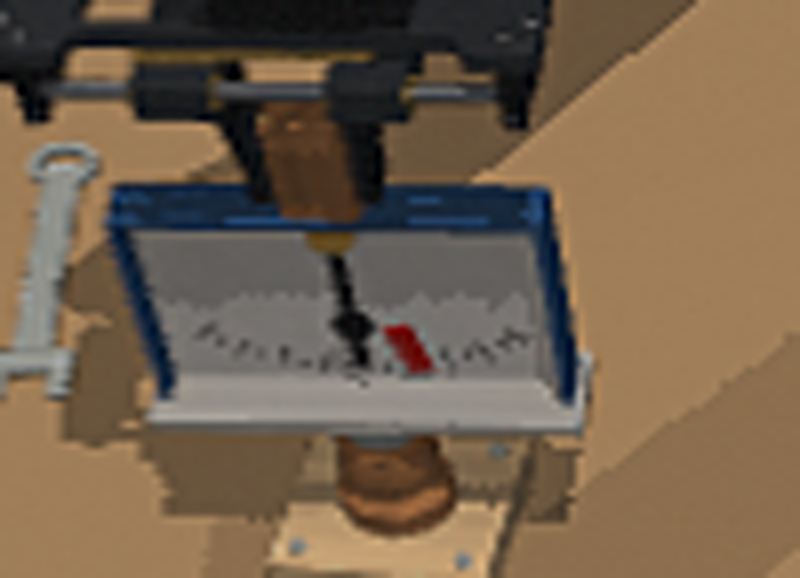

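The gauge sits level on the dome at its stop, pressing about 20 N. In the crop the pointer is at (350,325) and the mark at (410,350). Next I rock it by about -0.215 rad about the gauge x axis.

```bash
python3 -m crank '{"steps": [[[-0.037,0.164,-0.002],[-0.3,-0.068,0]],[[-0.037,0.164,-0.006],[-0.3,-0.068,0]],[[-0.037,0.164,-0.01],[-0.3,-0.068,0]],[[-0.037,0.164,-0.014],[-0.3,-0.068,0]]]}'
python3 -m crank '{"steps": [[[-0.037,0.164,-0.018],[-0.3,-0.068,0]],[[-0.037,0.164,-0.022],[-0.3,-0.068,0]],[[-0.037,0.164,-0.026],[-0.3,-0.068,0]],[[-0.037,0.164,-0.03],[-0.3,-0.068,0]],[[0,0,0],[0,0,0]],[[0,0,0],[0,0,0]]]}'
python3 - <<'E'
from h import *
s=monitor.read_state();M=R.from_quat(s['eef_rot'])*R.from_quat([1,0,0,0]).inv();print(s['ee_pos'],s['ft_force'],M.as_euler('ZYX'))
E
```

```text
time: 10.53
ee_pos: [0.5443, -0.2313, 0.253]
eef_rot: [0.993, 0.108, 0.006, 0.055]
ft_force: [-6.9, 2.4, 15.4]
width: 0.0296
grip_force: 55.0
time: 11.03
ee_pos: [0.5408, -0.2147, 0.2504]
eef_rot: [0.988, 0.108, 0.012, 0.108]
ft_force: [-5.7, 2.4, 14.5]
width: 0.0294
grip_force: 55.0
[ 0.54081245 -0.21474438  0.25043944] [-5.7192805   2.36687747 14.510711  ] [ 0.21723592 -0.00059581 -0.21817951]
```

```bash
python3 -m crank '{"steps": [[[-0.03,0,0],[0,0,0]],[[0,0,0],[0,0,0]],[[0,0,0],[0,0,0]],[[0,0,0],[0,0,0]],[[0,0,0],[0,0,0]],[[0,0,0],[0,0,0]],[[0,0,0],[0,0,0]],[[0,0,0],[0,0,0]],[[0,0,0],[0,0,0]],[[0,0,0],[0,0,0]]]}'
python3 -m crank '{"steps": [[[0,0,0],[0,0,0]],[[0,0,0],[0,0,0]],[[0,0,0],[0,0,0]],[[0,0,0],[0,0,0]],[[0,0,0],[0,0,0]],[[0,0,0],[0,0,0]]]}'
python3 - <<'E'
from h import *
s=monitor.read_state();M=R.from_quat(s['eef_rot'])*R.from_quat([1,0,0,0]).inv();e=M.as_euler('ZYX');print(e)
pos=np.array(s['ee_pos'])-M.apply([0,0,.157]);print(pos)
d,P=dial('pics/d4.png',e[2],pos,e[0])
E
```

```text
time: 11.87
ee_pos: [0.5405, -0.2149, 0.2505]
eef_rot: [0.988, 0.107, 0.012, 0.108]
ft_force: [-4.4, 2.0, 14.4]
width: 0.0296
grip_force: 55.0
time: 12.37
ee_pos: [0.5405, -0.2149, 0.2505]
eef_rot: [0.988, 0.107, 0.013, 0.108]
ft_force: [-4.0, 2.2, 15.4]
width: 0.0298
grip_force: 55.0
[ 0.21666063 -0.00157274 -0.21778262]
[ 0.54803904 -0.24797701  0.09722951]
rim centre local [0.0009 0.0004 0.1261] rim slope dz/dy 0.0037
red n 6 [0.0214 0.0313] ang 0.2593
black n 43 [0.012  0.0559] ang 0.2108
```

View pics/d4.png

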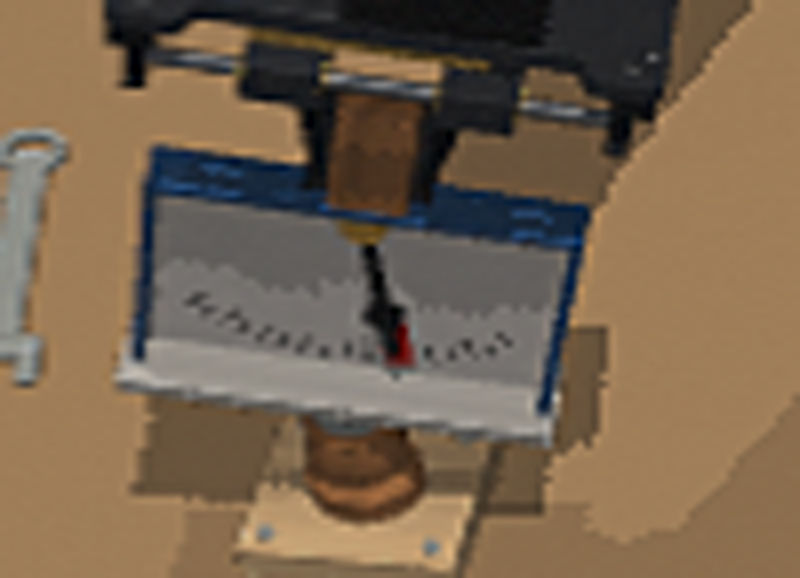

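In the crop the pointer tip at (395,350) overlaps the mark, with red still showing at (402,345). Since the pointer stands proud of the dial, I check the parallax using the earlier wrist picture.

```bash
python3 - <<'E'
from h import *
d=dict(np.load('w1.npz'));d={k:(v if v.ndim else float(v)) for k,v in d.items()}
P=cloud(d);hsv=cv2.cvtColor(d['pixels'],cv2.COLOR_BGR2HSV);H,S,V=hsv[...,0],hsv[...,1],hsv[...,2]
yaw=.221;g=np.array([.5399,.2538,0]);Q=R.from_euler('Z',yaw).as_matrix();L=(P-g)@Q
vv,uu=np.mgrid[0:400,0:640]
blk=(V<60)&(vv>122)&(vv<168)&(uu>274)&(uu<296);print('black lx',np.percentile(L[blk][:,0],[10,50,90]))
def on(u,v,l):
    o,r=ray(d,u,v);o=(o-g)@Q;r=r@Q;return (o+r*(l-o[0])/r[0])[1:]
red=((H<8)|(H>172))&(S>150)&(V>100)&(vv>115)&(vv<145)&(uu>255)&(uu<295)
lr=np.median(L[red][:,0]);pr=np.array([on(u,v,lr) for v,u in np.argwhere(red)])
w,E=np.linalg.eigh(np.cov(pr.T));a=E[:,1];print('red lx',lr,'c',pr.mean(0),'axis angle',np.arctan(-a[0]/a[1]),np.sqrt(w*12))
lb=np.median(L[blk][:,0]);pb=np.array([on(u,v,lb) for v,u in np.argwhere(blk)]);print('pointer',np.polyfit(pb[:,1],pb[:,0],1),pb.min(0),pb.max(0),pb[:,0].mean())
b=(H>100)&(H<130)&(S>120)&(vv>90)&(vv<205)&(uu>175)&(uu<385);z=L[...,2]
m=b&(z>.122)&(z<.135);print('rim y',L[m][:,1].min(),L[m][:,1].max())
# current scene image with the pointer's own plane
s=monitor.read_state();M=R.from_quat(s['eef_rot'])*R.from_quat([1,0,0,0]).inv();e=M.as_euler('ZYX')
for l in (lb,lb+.003): dial(None,e[2],np.array(s['ee_pos'])-M.apply([0,0,.157]),e[0],l)
E
```

```text
black lx [0.00366181 0.00445976 0.00512225]
red lx -0.0019307759012503656 c [0.01765903 0.03566302] axis angle 0.2242412053559435 [0.0107953  0.03236447]
pointer [-3.14216712e-03 -8.23265026e-06] [-0.00885932  0.030619  ] [0.00736226 0.10280624] -0.00021815880846475977
rim y -0.0807565469861569 0.0809359116811905
rim centre local [-0.0012  0.0002  0.1267] rim slope dz/dy 0.0059
red n 7 [0.0212 0.0359] ang 0.2718
black n 43 [0.0122 0.0621] ang 0.239
rim centre local [1.000e-04 2.000e-04 1.266e-01] rim slope dz/dy 0.001
red n 6 [0.0215 0.0412] ang 0.2953
black n 44 [0.0121 0.0671] ang 0.2621
```

```bash
python3 -m crank '{"steps": [[[-0.008,0.037,-0.005],[-0.07,-0.015,0]],[[0,0,0],[0,0,0]],[[0,0,0],[0,0,0]],[[0,0,0],[0,0,0]],[[0,0,0],[0,0,0]],[[0,0,0],[0,0,0]],[[0,0,0],[0,0,0]],[[0,0,0],[0,0,0]],[[0,0,0],[0,0,0]],[[0,0,0],[0,0,0]]]}'
python3 -m crank '{"steps": [[[0,0,0],[0,0,0]],[[0,0,0],[0,0,0]],[[0,0,0],[0,0,0]],[[0,0,0],[0,0,0]],[[0,0,0],[0,0,0]],[[0,0,0],[0,0,0]]]}'
python3 - <<'E'
from h import *
s=monitor.read_state();M=R.from_quat(s['eef_rot'])*R.from_quat([1,0,0,0]).inv();print(M.as_euler('ZYX'),s['ee_pos']-M.apply([0,0,.157]),s['ft_force'])
if s['ft_force'][2]>8: print(ticket.close_job())
E
```

```text
time: 13.35
ee_pos: [0.5403, -0.2139, 0.2503]
eef_rot: [0.988, 0.107, 0.013, 0.111]
ft_force: [-4.6, 2.3, 14.2]
width: 0.0299
grip_force: 55.0
time: 13.85
ee_pos: [0.5403, -0.2139, 0.2503]
eef_rot: [0.988, 0.107, 0.013, 0.111]
ft_force: [-3.4, 3.1, 14.2]
width: 0.0296
grip_force: 55.0
[ 0.2166782  -0.00145435 -0.22396219] [ 0.54801801 -0.24793523  0.09723428] [-3.38262514  3.07477231 14.15096873]
the job is handed in; nothing more can be done
None
```

The job is handed in at 13.9 s: the gauge is still held on the dome with about 18 N, holding the foot at its stop, and it is rolled −0.224 rad against a mark I measured at about 0.22 rad (I did not look again after the last small correction).

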